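# Sort the detector modules and show the doubtful one to the inspection camera

## Task

Take the detector modules off the blue tray: first set the green-tagged one down upright in the green pass nest and the red-tagged one in the red reject nest, without dropping them. Then pick up the yellow-tagged one and hold it in the air in front of the inspection camera, its window on the camera's axis 160 mm from the lens glass and facing the lens squarely, right way up with no sideways lean. Finish holding it there still in the gripper, with nothing else touching it, and leave the bottles and the jar where they are.

Things in the scene. Friction and masses are not known exactly. Their poses are not given: they have to be found in the camera images.
- tray: Fixed blue tray, 320 (x) x 160 (y) mm, floor 6 mm above the bench, rim 12 mm above the bench. The three modules stand on it in a row along its x, about 90 mm apart, in any order. Origin under its centre.
- green_module: White upright box, 40 (x) x 32 (y) x 70 (z) mm, about 140 g; origin at the centre of its underside, z up. Its +x face is the front, with a round glass window (centre 26 mm above the underside, ring 2 mm proud); the flat sides at +-y, 32 mm apart, are free to grip. A green tag covers its top, a smaller one sits above the window. Goes to the pass nest.
- red_module: White upright box, 40 (x) x 32 (y) x 70 (z) mm, about 140 g; origin at the centre of its underside, z up. Its +x face is the front, with a round glass window (centre 26 mm above the underside, ring 2 mm proud); the flat sides at +-y, 32 mm apart, are free to grip. A red tag covers its top, a smaller one sits above the window. Goes to the reject nest.
- yellow_module: White upright box, 40 (x) x 32 (y) x 70 (z) mm, about 140 g; origin at the centre of its underside, z up. Its +x face is the front, with a round glass window (centre 26 mm above the underside, ring 2 mm proud); the flat sides at +-y, 32 mm apart, are free to grip. A yellow tag covers its top, a smaller one sits above the window. The one to show.
- yellow_window (a point): Centre of the yellow module's window glass: 20 mm ahead (+x) of the module's origin and 26 mm above its underside. Axes as the module's.
- pass_nest: Fixed nest with green walls: base plate 86 x 78 x 5 mm with a pocket 60 (x) x 52 (y) mm inside; wall tops 17 mm above the bench. Origin under its centre on the bench; pocket floor at z = 5 mm. A module goes in upright, its 40 mm depth along the pocket's long side (nest x), either way round.
- reject_nest: Fixed nest with red walls: base plate 86 x 78 x 5 mm with a pocket 60 (x) x 52 (y) mm inside; wall tops 17 mm above the bench. Origin under its centre on the bench; pocket floor at z = 5 mm. A module goes in upright, its 40 mm depth along the pocket's long side (nest x), either way round.
- camera_stand: Fixed inspection camera: base disc 100 mm across, post 414 mm tall and, at a height that varies (0.29 to 0.38 m), a grey camera head 50 x 44 x 44 mm with a black lens (36 mm across, 30 mm long). It looks towards the stand's -x (roughly to the robot) and 25 degrees downward; lens glass about 100 mm from the post. Origin under the base disc's centre.
- focus (a point): Where the window's centre must be: in the air on the lens axis, 160 mm before the lens glass. x points along the axis into the lens (upward by 25 degrees), y is level, z is the camera's up. Shown rightly, the module has its x, y, z axes parallel to these: front to the lens, top leaning 25 degrees back from the camera.
- amber_bottle: Bystander: amber glass bottle, 56 mm diameter, 120 mm tall, on the bench between tray and nests. Origin at the centre of its underside.
- wash_bottle: Bystander: white squeeze bottle, 64 mm diameter, 160 mm tall with its spout. Origin at the centre of its underside.
- jar: Bystander: white jar with a blue lid, 60 mm diameter, 75 mm tall. Origin at the centre of its underside.

How it is judged:
By the outcome, as a careful person would: the job done as asked, in the order asked, and still so for the second after the job is handed in, while the arm keeps its last pose, push and grip.
It also fails if it takes over 72 s, if anything falls off the work surface, if the arm or the gripper's body presses on something with over 40 N, if the wrist force passes 120 N, or if a joint passes its speed limit or range.

## Robot

A 7-joint arm with a two-finger parallel gripper is mounted at the origin on the work surface. World frame = base frame: x ahead of the robot, y to its left, z up, the work surface at z = 0. Lengths are in m, angles in rad, forces in N, time in s.
With the tool pointing down it reaches from about 0.425 to 0.875 m from the base axis. Payload 4.7 kg.
Tool frame: the origin (TCP) lies between the finger pads; the fingertips stand 22 mm ahead of it and the grasp point (between the pads) lies 3 mm ahead of it; z points along the fingers, y is the line along which they close (so a half turn about z gives the same grasp; the last joint's range is limited). The gripper opens to 87 mm and grips with 3 to 60 N. Pads are 19 mm wide; open, the fingers measure 117 mm over their backs; the gripper's body (75 mm by 190 mm) begins 51 mm behind the grasp point.
Start: joints at [-1.305, 0.321, -0.07, 1.45, 0.023, 1.371, -0.057], TCP at [0.162, 0.63, 0.245] pointing down, gripper open.
Joint ranges: [-2.86, 2.86], [-0.3, 2.09], [-1.38, 1.24], [0.06, 2.45], [-1.56, 4.7], [0.09, 2.05], [-2.69, 2.69]. Speed limits (rad/s): [2.57, 2.57, 3.14, 3.14, 3.14, 3.14, 3.14].

## Interface

Orientations are given as a rotation vector (axis times angle).
In Python, from bench import ctrl gives the robot as it stands. The module is installed in compiled form; this text tells all that it offers.
- The arm moves only by the tool send_rows, never from a script. Its argument "motion" is a list of rows, each an object with "claw": the opening, from -1 (shut) to 1 (fully open); "slide": the shift along the tool's x, y, z in mm, a list of three; "delta_rot": the turn, a rotation vector about the tool's x, y, z in rad, a list of three. In form: [{"claw": claw, "slide": [x, y, z], "delta_rot": [ax, ay, az]}, ...]. A call has 1 to 5 rows; each row is the pose to reach, as a shift and turn from the pose commanded when the call began, along the tool's axes at that moment; what a row does not reach only later rows make up. A row lasts 1/10 s, in which the tool goes at most 50 mm and 8.59 degrees, less where a joint would pass 70% of its speed; a pose out of reach is approached as far as the arm can. A call with a gripper value outside its range is refused whole. The fingers move at their own pace and stop on an object; "grip_force" is the grip in N (left out, the last holds). Time passes only in rows, so rows that repeat a pose let the fingers close. It gives the time, the measured TCP pose, the force, the opening and the grip force at its end, in the units of the state.
- ctrl.get_state(): the state, without advancing time (a new reading comes with each control period).
- ctrl.get_image(name): name is "scene" or "top"; returns a dict with "color" (420x560x3 uint8, blue, green, red), "fx", "fy", "cx", "cy" (pixels), "k1" (the pictures are not rectified: a ray, as slopes to the right and down, at radius r is drawn at 1 + k1 r^2 times it, then the intrinsics apply), "pose" (4x4, takes a point from camera to world coordinates). Camera axes: x right, y down, z forward; pixel columns grow to the right and rows downward; lengths in m; the calibration is good to about 2 mm. A picture is of the moment at which its call begins. There is no depth.
- ctrl.close_job(): hands the job in; it is judged then, once.
The state is a dict: "time": time; "joint_positions": joint angles; "qd": joint speeds; "joint_torque": joint torques, N m; "position": TCP position; "tool_rot": TCP orientation; "ft_force": force on the tool from outside, world axes, zero at the start; "torque": the same for the moment, N m; "grip_width": opening from 0.0 (shut) to 1.0 (fully open); "grip_force": force on a finger pad.
Only numpy, scipy, OpenCV 4.12 (cv2) and the standard library are available. Lean on these libraries where they do the work, as an engineer would, in place of code of your own. Each camera call takes 0.05 s, during which the arm holds its last target. There are 200 camera calls.

## Working session

There is one attempt and no reset: what is moved stays moved. The work goes in short steps, Python scripts to look and compute and a tool call to move; the robot and the scene stay as the last step left them, time stands still between calls to the robot, and variables do not carry over. Pictures are saved under pics/ and viewed, at most 10 in all, crops included, and the job is handed in when it is done.

Besides the shell and the picture viewer there is one more tool, called after "Call:" by a JSON object that holds its "name" and its "arguments", one argument or row to a line. send_rows: Moves the arm, as the interface text tells. Its arguments: {"type":"object","properties":{"motion":{"type":"array","items":{"type":"object","properties":{"claw":{"type":"number"},"slide":{"type":"array","items":{"type":"number"}},"delta_rot":{"type":"array","items":{"type":"number"}}}}},"grip_force":{"type":"number"}},"required":["motion"]}

```bash
mkdir -p pics; python3 - <<'E'
from bench import ctrl
import cv2,numpy as np
s=ctrl.get_state();print({k:np.round(v,3).tolist() for k,v in s.items()})
for n in("scene","top"):
    d=ctrl.get_image(n);cv2.imwrite(f"pics/{n}0.png",d["color"]);print(n,[round(float(d[k]),4) for k in("fx","fy","cx","cy","k1")],np.round(d["pose"],3).tolist())
E
```

```text
{'time': 0.0, 'joint_positions': [-1.305, 0.322, -0.07, 1.452, 0.023, 1.371, -0.057], 'qd': [-0.001, -0.001, -0.001, 0.0, -0.0, 0.001, -0.0], 'joint_torque': [-0.0, -49.131, -0.404, -31.251, -0.064, 0.044, 0.0], 'position': [0.162, 0.629, 0.243], 'tool_rot': [-0.394, -3.117, 0.003], 'ft_force': [-0.352, -0.369, -0.013], 'torque': [0.016, -0.005, 0.019], 'grip_force': 0.0, 'grip_width': 1.008}
scene [483.5675, 483.5675, 279.233, 204.628, -0.1035] [[-0.752, 0.491, -0.44, 1.268], [0.659, 0.567, -0.494, 0.802], [0.007, -0.662, -0.75, 1.309], [0.0, 0.0, 0.0, 1.0]]
top [442.2184, 442.2184, 282.851, 204.4107, 0.0119] [[0.001, -0.996, 0.084, 0.488], [-1.0, -0.001, -0.0, 0.033], [0.0, -0.084, -0.996, 1.345], [0.0, 0.0, 0.0, 1.0]]
```

View pics/scene0.png

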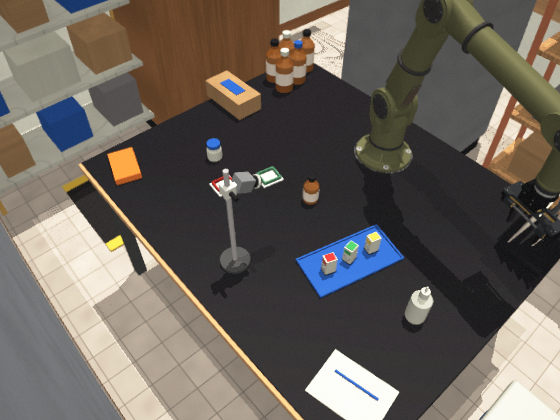

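View pics/top0.png

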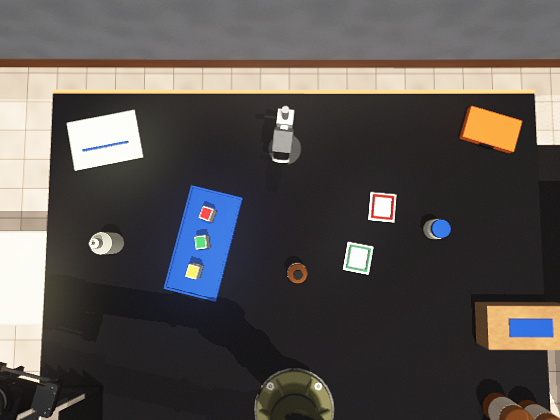

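The scene view shows the tray with modules red (330,260), green (351,248) and yellow (373,239), and the camera stand at (235,260) with its head at (243,182). The top view shows tags at (207,213), (201,242) and (193,271), nests red (382,207) and green (358,258), and the amber bottle at (297,272).

```bash
cat > h.py <<'E'
import cv2,numpy as np
from bench import ctrl
def ray(d,uv):
    """unit-free world rays for pixels"""
    uv=np.atleast_2d(np.asarray(uv,float))
    K=np.array([[d["fx"],0,d["cx"]],[0,d["fy"],d["cy"]],[0,0,1]])
    p=cv2.undistortPoints(uv[:,None],K,np.array([d["k1"],0,0,0,0]))[:,0]
    return np.array(d["pose"])[:3,3],np.c_[p,np.ones(len(p))]@np.array(d["pose"])[:3,:3].T
def plane(d,uv,z):
    o,r=ray(d,uv);return o+r*((z-o[2])/r[:,2])[:,None]
def proj(d,P):
    P=np.atleast_2d(P);T=np.linalg.inv(d["pose"]);q=P@T[:3,:3].T+T[:3,3];s=q[:,:2]/q[:,2:]
    s=s*(1+d["k1"]*(s**2).sum(1))[:,None];return s*[d["fx"],d["fy"]]+[d["cx"],d["cy"]]
def cross(da,ua,db,ub):
    oa,ra=ray(da,ua);ob,rb=ray(db,ub);ra,rb=ra[0],rb[0]
    t=np.linalg.lstsq(np.c_[ra,-rb],ob-oa,rcond=None)[0];a,b=oa+t[0]*ra,ob+t[1]*rb
    return (a+b)/2,np.linalg.norm(a-b)
H={"red":[(0,8),(172,180)],"green":[(40,85)],"yellow":[(20,34)],"blue":[(105,125)]}
def blobs(im,c,amin=20,s=90,v=60):
    h=cv2.cvtColor(im,cv2.COLOR_BGR2HSV);m=0
    for a,b in H[c]: m=m|cv2.inRange(h,(a,s,v),(b,255,255))
    cs,_=cv2.findContours(m,cv2.RETR_EXTERNAL,cv2.CHAIN_APPROX_NONE)
    return sorted([k for k in cs if cv2.contourArea(k)>amin],key=cv2.contourArea,reverse=True)
def rect(P):
    (x,y),(w,h),a=cv2.minAreaRect((P[:,:2]*1000).astype(np.float32))
    if w<h:w,h,a=h,w,a+90
    return np.round([x,y,w,h,(a+90)%180-90],1)
E
python3 - <<'E'
from h import *
t=ctrl.get_image("top");s=ctrl.get_image("scene")
for n,d in(("top",t),("scene",s)):
  for c in("red","green","yellow"):
    for k in blobs(d["color"],c,25)[:5]:
        u=k[:,0].mean(0)
        for z in(.076,.017):print(n,c,cv2.contourArea(k),u.round(),z,rect(plane(d,k[:,0],z)))
  k=blobs(d["color"],"blue",1500)[0];print("tray",n,rect(plane(d,k[:,0],.012)))
a=cv2.resize(s["color"][215:285,300:400],None,fx=6,fy=6,interpolation=2)
b=cv2.resize(s["color"][150:220,190:290],None,fx=6,fy=6,interpolation=2)
c=np.vstack([a,b]);c=cv2.resize(c,None,fx=.7,fy=.7)
cv2.imwrite("pics/c1.png",c)
a=cv2.resize(t["color"][90:170,250:320],None,fx=6,fy=6,interpolation=2)
b=cv2.resize(t["color"][200:280,180:230],None,fx=6,fy=6,interpolation=2)
cv2.imwrite("pics/c2.png",np.hstack([a,b]))
E
```

```text
top red 471.0 [382. 206.] 0.076 [ 589.5 -254.1   69.3   61.5   -5.6]
top red 471.0 [382. 206.] 0.017 [ 594.2 -267.4   72.6   64.3   -5.6]
top red 76.5 [205. 213.] 0.076 [570.1 255.8  29.1  26.  -19.7]
top red 76.5 [205. 213.] 0.017 [573.9 266.2  30.5  27.2 -19.7]
top green 443.0 [358. 258.] 0.076 [ 443.  -182.    66.2   58.7  -11.1]
top green 443.0 [358. 258.] 0.017 [ 440.9 -192.    69.3   61.4  -11.1]
top green 67.0 [200. 242.] 0.076 [487.  268.9  28.5  22.8   1. ]
top green 67.0 [200. 242.] 0.017 [487.  279.9  29.8  23.9   1. ]
top yellow 1136.0 [294. 395.] 0.076 [ 63.8   0.9 204.7 125.6 -89.9]
top yellow 1136.0 [294. 395.] 0.017 [ 44.   -0.6 214.2 131.4 -89.9]
top yellow 874.0 [293.  91.] 0.076 [ 929.4    3.  1407.2    6.9  -89.9]
top yellow 874.0 [293.  91.] 0.017 [ 950.     1.6 1472.6    7.3  -89.9]
top yellow 77.5 [192. 271.] 0.076 [404.2 291.6  29.5  25.8 -15. ]
top yellow 77.5 [192. 271.] 0.017 [400.3 303.6  30.9  27.  -15. ]
tray top [486.4 271.7 323.6 165.  -13.8]
scene red 52.0 [330. 257.] 0.076 [567.9 255.9  28.2  27.  -22. ]
scene red 52.0 [330. 257.] 0.017 [534.4 229.8 
[... 359 characters left out ...]
3.6   6.8]
scene green 43.5 [351. 246.] 0.017 [447.7 245.   30.2  24.7   6.8]
scene yellow 589.5 [189. 293.] 0.076 [ 973.6  -45.2 1208.2    9.2  -90. ]
scene yellow 589.5 [189. 293.] 0.017 [ 959.5  -85.7 1266.1    9.7  -90. ]
scene yellow 175.5 [ 75. 183.] 0.076 [1031.2 -569.3   91.    41.9    1.2]
scene yellow 175.5 [ 75. 183.] 0.017 [1019.9 -634.9   95.3   43.9    1.2]
scene yellow 162.0 [115. 243.] 0.076 [1048.9 -232.9   55.2   45.8   -1.5]
scene yellow 162.0 [115. 243.] 0.017 [1038.4 -282.4   57.9   48.    -1.5]
scene yellow 44.0 [374. 236.] 0.076 [402.  292.   28.9  25.  -15.8]
scene yellow 44.0 [374. 236.] 0.017 [360.6 267.6  30.3  26.2 -15.8]
tray scene [485.2 275.5 327.8 168.5 -14. ]
```

View pics/c1.png

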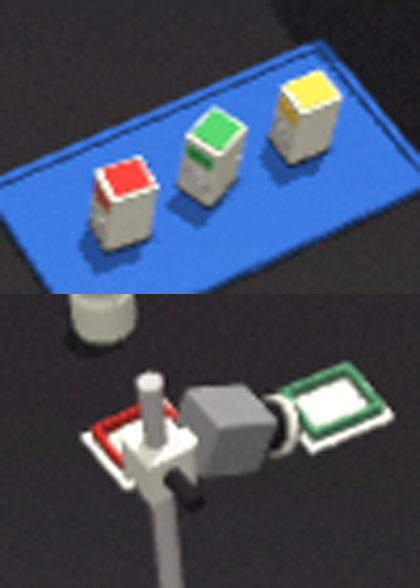

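View pics/c2.png

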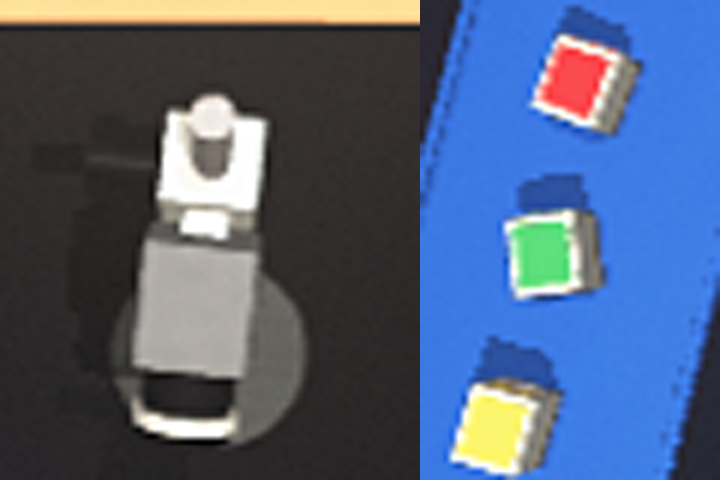

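Crops: all three fronts (windows and small tags) face roughly world +x. The head is grey, with a white-ringed lens pointing to −x. Next I'll zoom in on the camera head to pick its corners.

```bash
python3 - <<'E'
from h import *
t=ctrl.get_image("top");s=ctrl.get_image("scene")
def grab(n,k=6): return np.mean([ctrl.get_image(n)["color"].astype(float) for _ in range(k)],0).astype(np.uint8)
ti,si=grab("top"),grab("scene");np.savez("im0.npz",t=ti,s=si)
def big(im,x,y,w,h,f):
    c=cv2.resize(im[y:y+h,x:x+w],None,fx=f,fy=f,interpolation=cv2.INTER_CUBIC)
    c=cv2.convertScaleAbs(c,alpha=1.3,beta=25)
    for i in range(0,w,5):cv2.line(c,(i*f,0),(i*f,12 if i%10==0 else 6),(0,255,255),1)
    for i in range(0,h,5):cv2.line(c,(0,i*f),(12 if i%10==0 else 6,i*f),(0,255,255),1)
    return c
cv2.imwrite("pics/c3.png",np.hstack([big(ti,265,100,40,60,10)[:600],big(ti,265,120,1,60,10)[:,:2],big(si,222,163,39,60,10)]))
# rough centres
h=cv2.cvtColor(ti,cv2.COLOR_BGR2HSV)
for n,d,im in(("amber",t,ti),):
    m=cv2.inRange(h,(5,80,50),(18,255,255))
    for k in cv2.findContours(m,0,2)[0]:
        if 100<cv2.contourArea(k)<1000:print(k[:,0].mean(0),plane(d,k[:,0].mean(0),.06).round(3))
g=h[...,2][120:175,255:310];print(g[::4,::3])
E
```

```text
[547.55555556 415.27777778] [[ 0.008 -0.706  0.06 ]]
[521.48717949 406.79487179] [[ 0.03  -0.635  0.06 ]]
[492.30555556 403.08333333] [[ 0.04  -0.554  0.06 ]]
[296.97222222 273.41666667] [[ 0.397 -0.009  0.06 ]]
[[ 49  49  50  45  42  39  41 138 253 253 255 254 255  43  50  50  50  49
   50]
 [ 48  48  48  43  42  41  41  94 143 170 168 212 255  48  49  50  49  49
   48]
 [ 46  46  47  40  40  41  39  92  84 255 255 116 111  48  48  48  48  48
   47]
 [ 45  45  40  38  38  39  71 178 177 181 178 174 179  44  48  47  47  47
   47]
 [ 44  45  40  37  37  38 127 175 175 172 176 177 178  86  46  46  46  47
   44]
 [ 43  44  38  36  37  40 141 176 175 175 178 177 169 104 109  44  44  45
   45]
 [ 43  43  44  34  35  68 162 175 175 175 177 176 133 102 102  70  45  45
   45]
 [ 42  42  43  34  33  68 171 169 171 176 173 174 115 101 101  84  44  44
   44]
 [ 42  41  41  42  33  58  47  23  39  90 164 167 105 102 101  72  44  43
   44]
 [ 40  41  37  39  38  58  83  35  41  42  39  36 103 101 103  40  43  43
   42]
 [ 41  41  41  42  42  36 205 255 255 229 239 234 102 102  39  42  42  42
   42]
 [ 40  40  40  41  38  37  38  36  40  37  32  58  37  41  42  42  42  42
   41]
 [ 40  40  40  41  37  36  36  37  37  42  41  42  41  41  41  41  41  40
   40]
 [ 42  40  40  40  37  36  35  36  37  41  40  41  41  42  40  41  40  40
   40]]
```

View pics/c3.png

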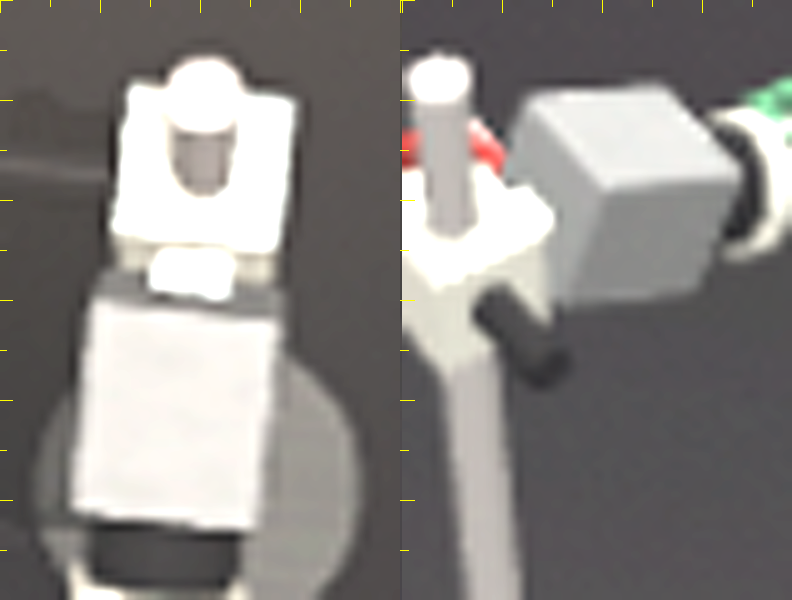

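The left half (top view) shows the head's top-face corners at about (95,298), (281,318), (257,527) and (73,512). The right half (scene) shows the same corners at (605,190), (530,97), (668,88) and (738,180). I'll triangulate these.

```bash
python3 - <<'E'
from h import *
t=ctrl.get_image("top");s=ctrl.get_image("scene")
T=np.array([(95,298),(281,318),(257,527),(73,512)])/10+[264.55,99.55]
S=(np.array([(605,190),(530,97),(668,88),(738,180)])-[402,0])/10+[221.55,162.55]
P=[]
for a,b in zip(T,S):
    p,e=cross(t,a,s,b);P.append(p);print(p.round(4),round(e,4))
P=np.array(P)
bl,br,fr,fl=P
ax=((fr+fl)-(br+bl))/2;print("len",np.linalg.norm(ax),"wid",np.linalg.norm(fr-fl),np.linalg.norm(br-bl))
print("yaw of -axis",np.degrees(np.arctan2(-ax[1],-ax[0])),"pitch",np.degrees(np.arctan2(ax[2],np.hypot(*ax[:2]))))
lat=(fl+bl-fr-br)/2;print("yaw from lateral",np.degrees(np.arctan2(lat[0],-lat[1]))%180)
p,e=cross(t,np.array([205,75])/10+[264.55,99.55],s,(np.array([440,75])-[402,0])/10+[221.55,162.55]);print("post top",p.round(4),e)
# base disc in both
for d,im,n,(lo,hi) in((t,np.load("im0.npz")["t"],"t",(85,125)),(s,np.load("im0.npz")["s"],"s",(70,130))):
    g=im.max(2).astype(int);m=((g>lo)&(g<hi)&(np.ptp(im,2)<15)).astype(np.uint8)
    c=proj(d,[[.7,.03,0.0]])[0];print(n,"guess px",c)
    for k in cv2.findContours(m,0,1)[0]:
        q=k[:,0].mean(0)
        if cv2.contourArea(k)>120 and np.hypot(*(q-c))<60: 
            h=cv2.convexHull(k);print(q,cv2.contourArea(k),(plane(d,h[:,0],.01)[:,:2].min(0)).round(3),plane(d,h[:,0],.01)[:,:2].max(0).round(3),cv2.minEnclosingCircle((plane(d,h[:,0],.01)[:,:2]*1000).astype(np.float32)))
E
```

```text
[0.7383 0.0533 0.3696] 0.0026
[0.7329 0.0121 0.3708] 0.0041
[0.6896 0.0172 0.3501] 0.0044
[0.695  0.0578 0.3476] 0.0004
len 0.048536503561216554 wid 0.04105637050816616 0.041570391521371965
yaw of -axis -6.39965331340308 pitch -26.086539501859406
yaw from lateral 172.51157561732438
post top [0.7733 0.0297 0.4186] 0.005074101808705819
t guess px [283.62938052 172.44218142]
[293.81355932 149.66101695] 176.5 [ 0.728 -0.017] [0.811 0.014] ((769.45947265625, 5.980000972747803), 42.605587005615234)
s guess px [251.79340772 249.51100897]
[231.80128205 234.61217949] 469.0 [ 0.619 -0.224] [0.819 0.074] ((704.0772094726562, -78.22372436523438), 160.28515625)
```

```bash
python3 - <<'E'
from h import *
t=ctrl.get_image("top");s=ctrl.get_image("scene")
print("disc top",plane(t,[284.3,148.6],.008).round(4))
si=np.load("im0.npz")["s"]
g=si[235:285,205:265];m=((g.max(2)>60)&(g.max(2)<140)).astype(np.uint8)
k=max(cv2.findContours(m,0,1)[0],key=cv2.contourArea);k=k[k[:,0,1]>10]
lo=cv2.convexHull(k)[:,0]+[205,235]
w=plane(s,lo,.008)[:,:2];print("disc scene hull",w.min(0).round(3),w.max(0).round(3),cv2.minEnclosingCircle((w*1000).astype(np.float32)))
print("post top by top view z=.414",plane(t,np.array([[205,85]])/10+[264.55,99.55],.414).round(4))
for x in(132,186,240):print("ring",plane(t,[x/6+249.6,90+416/6-.4],.316).round(4))
# ring white mask in top
ti=np.load("im0.npz")["t"];r=ti[155:166,268:296].min(2);print(r)
cv2.imwrite("pics/c4.png",np.hstack([cv2.resize(x,(400,400),interpolation=2) for x in(ti[142:172,266:296],si[160:200,240:280])]))
E
```

```text
disc top [[0.7725 0.028  0.008 ]]
disc scene hull [ 0.719 -0.024] [0.818 0.074] ((768.5914306640625, 24.693923950195312), 51.443931579589844)
post top by top view z=.414 [[0.7745 0.0279 0.414 ]]
ring [[0.6822 0.059  0.316 ]]
ring [[0.6822 0.0378 0.316 ]]
ring [[0.6822 0.0166 0.316 ]]
[[ 36  31  66  79  84  56  29  31  35  36  38  38  41  42  41  39  39  37
   35  31  34  80  96  95  94  94  94  95]
 [ 35  34  55  72 112  75  27  30  33  36  38  38  41  40  40  39  38  36
   35  32  34  82  98  94  95  94  94  95]
 [ 36  34  34  62 140 104  35  27  29  34  36  38  40  40  39  39  37  36
   34  29  50  85  95  96  96  96  95  98]
 [ 36  36  33  42 137 148 100  67  51  35  31  31  35  36  35  33  33  30
   27  26 100 106  94  93  94  94  94  95]
 [ 35  36  33  32 136 195 213 227 191 121  96  84  80  67  58  56  54  58
   57  85 147 131  97  93  94  94  95  95]
 [ 36  35  34  29 105 182 219 238 247 255 255 255 254 236 212 205 201 215
  216 218 210 140  92  95  96  96  95  80]
 [ 37  34  35  33  25  39 143 225 248 253 254 255 255 255 255 255 255 251
  245 234 206 135  93  97  99  99  78  46]
 [ 35  35  35  35  33  26  19  16  53 116 193 217 255 255 255 255 255 254
  248 171 125 112  94  96  86  63  42  37]
 [ 36  35  35  35  35  33  29  30  28  26  23  24  21  18  16  15  16  15
   14  24  78  98  87  55  37  36  39  38]
 [ 34  34  34  35  36  36  35  36  35  34  35  38  38  37  35  33  31  30
   46  52  54  44  36  34  36  38  39  38]
 [ 34  35  36  36  34  35  35  35  36  35  34  35  34  35  36  38  39  39
   39  38  37  37  37  38  38  38  38  38]]
```

View pics/c4.png

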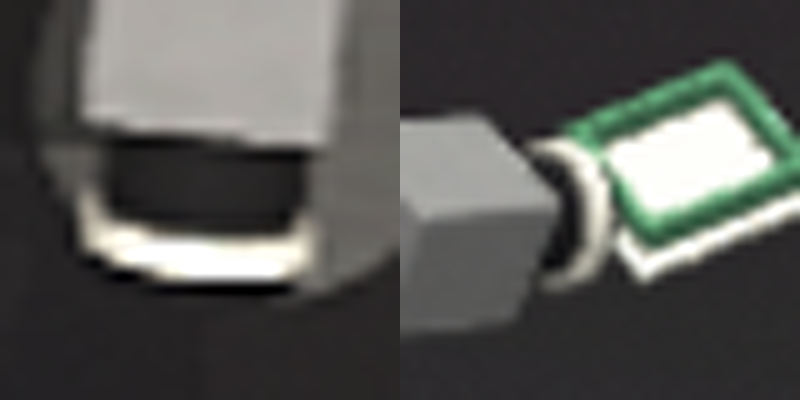

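The top crop shows the white lens ring spanning columns 271.8–289 (centre at y≈0.039 m). The stand's yaw is about −7°, so the focus is at about (0.529, 0.057, 0.249). Next is the move helper.

```bash
cat > to.py <<'E'
import sys,numpy as np
from scipy.spatial.transform import Rotation as R
from bench import ctrl
# TCP target: x y z (m) yaw tilt (deg) of the module frame
x,y,z,yaw,*t=map(float,sys.argv[1:])
s=ctrl.get_state();p=np.array(s["position"]);q=R.from_rotvec(s["tool_rot"])
g=R.from_euler("ZY",[yaw,-(t[0] if t else 0)],degrees=True)*R.from_matrix(np.diag([-1,1,-1.]))
print("t",round(s["time"],2),"slide",q.inv().apply(np.array([x,y,z])-p).__mul__(1000).round(1),"rot",(q.inv()*g).as_rotvec().round(3),"w",round(s["grip_width"],3),"F",np.round(s["ft_force"],1),"g",s["grip_force"],"j7",round(s["joint_positions"][6],2))
E
python3 to.py .486 .2697 .18 5.5; python3 to.py .486 .2697 .055 5.5
```

```text
t 1.1 slide [-403.4 -267.7   64.6] rot [ 0.     0.    -0.348] w 1.001 F [-0.8  0.1 -0.3] g 0.0 j7 -0.06
t 1.1 slide [-403.4 -267.8  189.6] rot [ 0.     0.    -0.348] w 1.001 F [-0.8  0.1 -0.3] g 0.0 j7 -0.06
```

Call:
{"name": "send_rows", "arguments": {
  "motion": [
    {"claw":1,"slide":[-403.5,-267.5,64.5],"delta_rot":[0,0,-0.348]},
    {"claw":1,"slide":[-403.5,-267.5,64.5],"delta_rot":[0,0,-0.348]},
    {"claw":1,"slide":[-403.5,-267.5,64.5],"delta_rot":[0,0,-0.348]},
    {"claw":1,"slide":[-403.5,-267.5,64.5],"delta_rot":[0,0,-0.348]},
    {"claw":1,"slide":[-403.5,-267.5,64.5],"delta_rot":[0,0,-0.348]}
  ],
  "grip_force": 25
}}

```text
time: 1.6
position: [0.3287, 0.4443, 0.2117]
tool_rot: [-0.151, 3.137, 0.001]
ft_force: [1.1, -0.6, 0.8]
grip_width: 0.997
grip_force: 0.0
```

```bash
python3 to.py .486 .2697 .18 5.5
```

```text
t 1.6 slide [-139.8 -188.9   31.6] rot [0.001 0.001 0.   ] w 0.997 F [ 1.1 -0.6  0.8] g 0.0 j7 0.69
```

Call:
{"name": "send_rows", "arguments": {
  "motion": [
    {"claw":1,"slide":[-135,-183,30],"delta_rot":[0,0,0]},
    {"claw":1,"slide":[-135,-183,30],"delta_rot":[0,0,0]},
    {"claw":1,"slide":[-135,-183,30],"delta_rot":[0,0,0]},
    {"claw":1,"slide":[-135,-183,30],"delta_rot":[0,0,0]},
    {"claw":1,"slide":[-135,-183,30],"delta_rot":[0,0,0]}
  ]
}}

```text
time: 2.1
position: [0.4821, 0.2723, 0.1815]
tool_rot: [-0.143, 3.137, -0.002]
ft_force: [1.1, -0.3, 0.4]
grip_width: 1.003
grip_force: 0.0
```

Call:
{"name": "send_rows", "arguments": {
  "motion": [
    {"claw":1,"slide":[0,0,0],"delta_rot":[0,0,0]},
    {"claw":1,"slide":[0,0,0],"delta_rot":[0,0,0]},
    {"claw":1,"slide":[0,0,0],"delta_rot":[0,0,0]}
  ]
}}

```text
time: 2.4
position: [0.4786, 0.2782, 0.1818]
tool_rot: [0.154, -3.138, -0.001]
ft_force: [0.3, 0.9, 0.5]
grip_width: 0.998
grip_force: 0.0
```

```bash
python3 to.py .486 .2697 .055 5.5
python3 - <<'E'
from h import *
for n in("top","scene"):
  d=ctrl.get_image(n)
  for c in("red","green","yellow"):
    for k in blobs(d["color"],c,25)[:5]:
        if cv2.contourArea(k)<110:print(n,c,cv2.contourArea(k),k[:,0].mean(0).round(),rect(plane(d,k[:,0],.076)))
E
```

```text
t 2.4 slide [ -6.6  -9.3 126.8] rot [ 0.001 -0.     0.002] w 0.998 F [0.3 0.9 0.5] g 0.0 j7 1.12
top red 80.5 [205. 213.] [569.8 255.6  29.8  26.7 -21.7]
top yellow 77.0 [192. 271.] [403.9 291.9  30.   26.3 -13.2]
scene red 55.0 [330. 257.] [566.6 256.4  31.8  26.4 -19.7]
scene red 48.0 [217. 182.] [ 645.7 -235.6   74.7   37.1   38.7]
scene green 54.0 [269. 175.] [ 478.1 -143.6   71.    67.1  -10.9]
scene green 46.0 [351. 245.] [484.5 269.6  29.2  24.6  12.4]
```

Call:
{"name": "send_rows", "arguments": {
  "motion": [
    {"claw":1,"slide":[-6.5,-9.5,40],"delta_rot":[0,0,0]},
    {"claw":1,"slide":[-6.5,-9.5,75],"delta_rot":[0,0,0]},
    {"claw":1,"slide":[-6.5,-9.5,105],"delta_rot":[0,0,0]},
    {"claw":1,"slide":[-6.5,-9.5,127],"delta_rot":[0,0,0]},
    {"claw":1,"slide":[-6.5,-9.5,127],"delta_rot":[0,0,0]}
  ]
}}

```text
time: 3.0
position: [0.4838, 0.2677, 0.0515]
tool_rot: [0.154, -3.132, 0.005]
ft_force: [-0.8, 0.4, -0.4]
grip_width: 1.002
grip_force: 0.0
```

Call:
{"name": "send_rows", "arguments": {
  "motion": [
    {"claw":1,"slide":[0,0,0],"delta_rot":[0,0,0]},
    {"claw":1,"slide":[0,0,0],"delta_rot":[0,0,0]}
  ]
}}

```text
time: 3.2
position: [0.4878, 0.2691, 0.0564]
tool_rot: [-0.152, 3.135, 0.003]
ft_force: [-0.2, 1.2, 0.3]
grip_width: 0.998
grip_force: 0.0
```

```bash
python3 to.py .486 .2697 .055 5.5
```

```text
t 3.2 slide [1.7 0.8 1.4] rot [0.002 0.003 0.001] w 0.998 F [-0.2  1.2  0.3] g 0.0 j7 1.17
```

Call:
{"name": "send_rows", "arguments": {
  "motion": [
    {"claw":0.2,"slide":[1,0.5,1],"delta_rot":[0,0,0]},
    {"claw":-0.1,"slide":[1,0.5,1],"delta_rot":[0,0,0]},
    {"claw":-0.4,"slide":[1,0.5,1],"delta_rot":[0,0,0]},
    {"claw":-1,"slide":[1,0.5,1],"delta_rot":[0,0,0]},
    {"claw":-1,"slide":[1,0.5,1],"delta_rot":[0,0,0]}
  ],
  "grip_force": 25
}}

```text
time: 3.7
position: [0.4859, 0.2683, 0.0538]
tool_rot: [-0.151, 3.138, 0.0]
ft_force: [-0.5, 0.1, 0.7]
grip_width: 0.631
grip_force: 0.0
```

Call:
{"name": "send_rows", "arguments": {
  "motion": [
    {"claw":-1,"slide":[0,0,0],"delta_rot":[0,0,0]},
    {"claw":-1,"slide":[0,0,0],"delta_rot":[0,0,0]},
    {"claw":-1,"slide":[0,0,0],"delta_rot":[0,0,0]}
  ]
}}

```text
time: 4.0
position: [0.4858, 0.2683, 0.0536]
tool_rot: [0.151, -3.138, -0.0]
ft_force: [-0.0, -0.9, 0.0]
grip_width: 0.368
grip_force: 24.7
```

```bash
python3 to.py .486 .2697 .155 5.5;python3 to.py .4405 -.19 .20 -11
```

```text
t 4.0 slide [  -0.3    1.3 -101.4] rot [0. 0. 0.] w 0.368 F [-0.  -0.9  0. ] g 24.663274381309748 j7 1.17
t 4.0 slide [  89.1 -451.9 -146.4] rot [ 0.    -0.     0.288] w 0.368 F [-0.  -0.9  0. ] g 24.663274381309748 j7 1.17
```

Call:
{"name": "send_rows", "arguments": {
  "motion": [
    {"claw":-1,"slide":[0,0,-30],"delta_rot":[0,0,0]},
    {"claw":-1,"slide":[0,0,-70],"delta_rot":[0,0,0]},
    {"claw":-1,"slide":[0,0,-110],"delta_rot":[0,0,0]},
    {"claw":-1,"slide":[10,-30,-140],"delta_rot":[0,0,0.05]},
    {"claw":-1,"slide":[20,-70,-147],"delta_rot":[0,0,0.1]}
  ]
}}

```text
time: 4.5
position: [0.4739, 0.1988, 0.2044]
tool_rot: [0.002, 3.136, 0.006]
ft_force: [0.4, -1.3, -1.8]
grip_width: 0.368
grip_force: 24.7
```

Call:
{"name": "send_rows", "arguments": {
  "motion": [
    {"claw":-1,"slide":[9,-45,0],"delta_rot":[0,0,0.05]},
    {"claw":-1,"slide":[17,-90,0],"delta_rot":[0,0,0.1]},
    {"claw":-1,"slide":[25,-135,0],"delta_rot":[0,0,0.15]},
    {"claw":-1,"slide":[33,-180,0],"delta_rot":[0,0,0.188]},
    {"claw":-1,"slide":[42,-225,0],"delta_rot":[0,0,0.188]}
  ]
}}

```text
time: 5.0
position: [0.4288, -0.0299, 0.2003]
tool_rot: [-0.302, -3.127, -0.001]
ft_force: [1.4, -0.6, -1.2]
grip_width: 0.367
grip_force: 24.7
```

```bash
python3 to.py .4405 -.19 .20 -11
```

```text
t 5.0 slide [ -42.1 -154.9    0.3] rot [ 0.    -0.    -0.001] w 0.367 F [ 1.4 -0.6 -1.2] g 24.66168805025518 j7 1.32
```

Call:
{"name": "send_rows", "arguments": {
  "motion": [
    {"claw":-1,"slide":[-12,-40,0],"delta_rot":[0,0,0]},
    {"claw":-1,"slide":[-24,-80,0],"delta_rot":[0,0,0]},
    {"claw":-1,"slide":[-34,-120,0],"delta_rot":[0,0,0]},
    {"claw":-1,"slide":[-42,-148,0],"delta_rot":[0,0,0]},
    {"claw":-1,"slide":[-42,-148,0],"delta_rot":[0,0,0]}
  ]
}}

```text
time: 5.5
position: [0.4418, -0.1864, 0.2006]
tool_rot: [0.313, 3.126, -0.004]
ft_force: [-0.5, -0.5, -2.3]
grip_width: 0.367
grip_force: 24.7
```

Call:
{"name": "send_rows", "arguments": {
  "motion": [
    {"claw":-1,"slide":[0,0,0],"delta_rot":[0,0,0]},
    {"claw":-1,"slide":[0,0,0],"delta_rot":[0,0,0]},
    {"claw":-1,"slide":[0,0,0],"delta_rot":[0,0,0]}
  ]
}}

```text
time: 5.8
position: [0.4428, -0.18, 0.2004]
tool_rot: [-0.297, -3.127, -0.001]
ft_force: [0.6, 0.5, -0.9]
grip_width: 0.366
grip_force: 24.7
```

```bash
python3 to.py .4405 -.19 .053 -11
python3 - <<'E'
from h import *
t=ctrl.get_image("top");s=ctrl.get_image("scene")
cv2.imwrite("pics/p1.png",np.hstack([cv2.resize(t["color"][200:300,280:400],(420,350)),cv2.resize(s["color"][110:210,200:308],(378,350))]))
E
```

```text
t 5.8 slide [  0.3 -10.3 147.4] rot [ 0.001 -0.     0.002] w 0.366 F [ 0.6  0.5 -0.9] g 24.65968326665461 j7 1.69
```

View pics/p1.png

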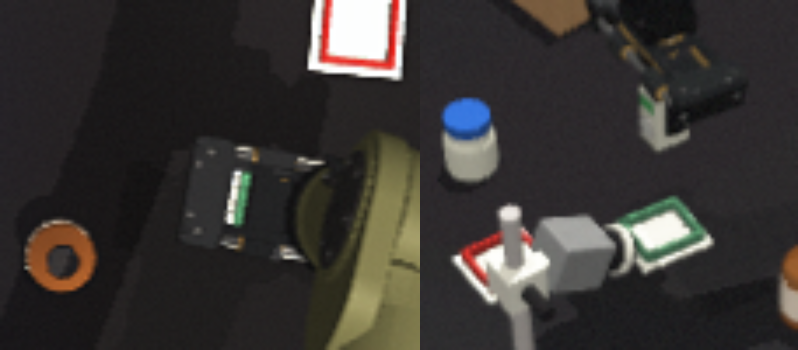

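The green module hangs upright in the gripper beside the pass nest. Clear to lower it.

Call:
{"name": "send_rows", "arguments": {
  "motion": [
    {"claw":-1,"slide":[0,-10,35],"delta_rot":[0,0,0]},
    {"claw":-1,"slide":[0,-10,70],"delta_rot":[0,0,0]},
    {"claw":-1,"slide":[0,-10,100],"delta_rot":[0,0,0]},
    {"claw":-1,"slide":[0,-10,120],"delta_rot":[0,0,0]},
    {"claw":-1,"slide":[0,-10,128],"delta_rot":[0,0,0]}
  ]
}}

```text
time: 6.4
position: [0.4395, -0.1902, 0.0706]
tool_rot: [-0.299, -3.124, -0.0]
ft_force: [-0.1, -0.4, -1.9]
grip_width: 0.368
grip_force: 24.7
```

Call:
{"name": "send_rows", "arguments": {
  "motion": [
    {"claw":-1,"slide":[0,0,5],"delta_rot":[0,0,0]},
    {"claw":-1,"slide":[0,0,10],"delta_rot":[0,0,0]},
    {"claw":-1,"slide":[0,0,14],"delta_rot":[0,0,0]},
    {"claw":-1,"slide":[0,0,16],"delta_rot":[0,0,0]},
    {"claw":-1,"slide":[0,0,16],"delta_rot":[0,0,0]}
  ]
}}

```text
time: 6.9
position: [0.441, -0.1912, 0.0568]
tool_rot: [0.301, 3.127, 0.0]
ft_force: [0.5, 0.0, -1.9]
grip_width: 0.371
grip_force: 24.7
```

```bash
python3 to.py .4405 -.19 .053 -11
```

```text
t 6.9 slide [0.8 1.1 3.8] rot [0. 0. 0.] w 0.371 F [ 0.5  0.  -1.9] g 24.659641636535525 j7 1.86
```

Call:
{"name": "send_rows", "arguments": {
  "motion": [
    {"claw":-1,"slide":[0,0,1.5],"delta_rot":[0,0,0]},
    {"claw":-1,"slide":[0,0,3],"delta_rot":[0,0,0]},
    {"claw":-1,"slide":[0,0,4],"delta_rot":[0,0,0]},
    {"claw":-1,"slide":[0,0,4],"delta_rot":[0,0,0]}
  ]
}}

```text
time: 7.3
position: [0.4409, -0.1912, 0.0526]
tool_rot: [0.301, 3.127, 0.0]
ft_force: [-0.2, -0.9, -1.9]
grip_width: 0.367
grip_force: 24.7
```

```bash
python3 to.py .4405 -.19 .053 -11
```

```text
t 7.3 slide [ 0.7  1.1 -0.4] rot [0. 0. 0.] w 0.367 F [-0.2 -0.9 -1.9] g 24.659728361293674 j7 1.87
```

Call:
{"name": "send_rows", "arguments": {
  "motion": [
    {"claw":-1,"slide":[0,0,0.7],"delta_rot":[0,0,0]},
    {"claw":-1,"slide":[0,0,1.4],"delta_rot":[0,0,0]},
    {"claw":-1,"slide":[0,0,1.4],"delta_rot":[0,0,0]}
  ]
}}

```text
time: 7.6
position: [0.441, -0.1913, 0.0525]
tool_rot: [-0.301, -3.127, -0.002]
ft_force: [-5.4, 1.4, 10.9]
grip_width: 0.367
grip_force: 24.7
```

```bash
python3 to.py .4405 -.19 .053 -11
```

```text
t 7.6 slide [ 0.8  1.2 -0.5] rot [ 0.001 -0.     0.   ] w 0.367 F [-5.4  1.4 10.9] g 24.662179299630225 j7 1.87
```

Contact is confirmed, so release, rise and check.

Call:
{"name": "send_rows", "arguments": {
  "motion": [
    {"claw":-0.2,"slide":[0,0,-1],"delta_rot":[0,0,0]},
    {"claw":0.3,"slide":[0,0,-1],"delta_rot":[0,0,0]},
    {"claw":1,"slide":[0,0,-1],"delta_rot":[0,0,0]},
    {"claw":1,"slide":[0,0,-1],"delta_rot":[0,0,0]},
    {"claw":1,"slide":[0,0,-1],"delta_rot":[0,0,0]}
  ]
}}

```text
time: 8.1
position: [0.4408, -0.1912, 0.0521]
tool_rot: [-0.301, -3.127, 0.0]
ft_force: [-0.7, -0.3, -0.6]
grip_width: 0.679
grip_force: 0.0
```

Call:
{"name": "send_rows", "arguments": {
  "motion": [
    {"claw":1,"slide":[0,0,-30],"delta_rot":[0,0,0]},
    {"claw":1,"slide":[0,0,-75],"delta_rot":[0,0,0]},
    {"claw":1,"slide":[0,0,-120],"delta_rot":[0,0,0]},
    {"claw":1,"slide":[0,0,-147],"delta_rot":[0,0,0]},
    {"claw":1,"slide":[0,0,-147],"delta_rot":[0,0,0]}
  ]
}}

```text
time: 8.6
position: [0.4434, -0.1921, 0.2033]
tool_rot: [0.3, 3.119, 0.0]
ft_force: [0.6, -0.5, 0.1]
grip_width: 0.99
grip_force: 0.0
```

```bash
python3 to.py .569 .256 .20 -20.5
python3 - <<'E'
from h import *
t=ctrl.get_image("top");s=ctrl.get_image("scene")
for n,d in(("top",t),("scene",s)):
    for c in("red","yellow","green"):
      for k in blobs(d["color"],c,20)[:6]:
        if cv2.contourArea(k)<110:print(n,c,cv2.contourArea(k),k[:,0].mean(0).round(),rect(plane(d,k[:,0],.076)))
E
```

```text
t 8.6 slide [-37.9 463.8   4.1] rot [0.002 0.008 0.166] w 0.99 F [ 0.6 -0.5  0.1] g 0.0 j7 1.71
top red 76.5 [205. 213.] [570.1 255.8  29.1  26.  -19.7]
top yellow 77.5 [192. 271.] [404.2 291.6  29.5  25.8 -15. ]
top yellow 75.5 [291. 417.] [  5.4   9.6  60.1  16.7 -76.4]
top green 76.5 [361. 258.] [ 443.2 -190.    28.9   25.7  -10.3]
scene red 52.0 [330. 257.] [567.9 255.9  28.2  27.  -22. ]
scene red 48.0 [217. 182.] [ 645.7 -235.6   74.7   37.1   38.7]
scene yellow 45.0 [374. 236.] [401.7 292.1  29.6  25.  -15.8]
scene green 27.5 [272. 179.] [ 482.  -123.9   69.8   31.    -5.5]
scene green 26.5 [268. 163.] [ 440.9 -190.3   26.9   25.9  -10.6]
```

Green is in its nest, upright at (0.442, −0.190). Red is next.

Call:
{"name": "send_rows", "arguments": {
  "motion": [
    {"claw":1,"slide":[-4,46,1],"delta_rot":[0,0,0.05]},
    {"claw":1,"slide":[-8,93,1],"delta_rot":[0,0,0.1]},
    {"claw":1,"slide":[-12,140,1],"delta_rot":[0,0,0.166]},
    {"claw":1,"slide":[-16,187,1],"delta_rot":[0,0,0.166]},
    {"claw":1,"slide":[-20,234,1],"delta_rot":[0,0,0.166]}
  ]
}}

```text
time: 9.2
position: [0.5041, 0.0363, 0.1961]
tool_rot: [-0.559, -3.088, 0.002]
ft_force: [0.2, -0.2, -0.5]
grip_width: 1.0
grip_force: 0.0
```

```bash
python3 to.py .569 .256 .20 -20.5
```

```text
t 9.2 slide [ 16.3 228.5  -4.3] rot [-0.002 -0.003 -0.   ] w 1.0 F [ 0.2 -0.2 -0.5] g 0.0 j7 1.11
```

Call:
{"name": "send_rows", "arguments": {
  "motion": [
    {"claw":1,"slide":[4,49,-3],"delta_rot":[0,0,0]},
    {"claw":1,"slide":[8,98,-3],"delta_rot":[0,0,0]},
    {"claw":1,"slide":[12,147,-3],"delta_rot":[0,0,0]},
    {"claw":1,"slide":[15,190,-3],"delta_rot":[0,0,0]},
    {"claw":1,"slide":[16,222,-3],"delta_rot":[0,0,0]}
  ]
}}

```text
time: 9.7
position: [0.5666, 0.2515, 0.1981]
tool_rot: [-0.554, -3.089, 0.003]
ft_force: [0.1, 0.4, 0.5]
grip_width: 1.0
grip_force: 0.0
```

Call:
{"name": "send_rows", "arguments": {
  "motion": [
    {"claw":1,"slide":[0,0,0],"delta_rot":[0,0,0]},
    {"claw":1,"slide":[0,0,0],"delta_rot":[0,0,0]},
    {"claw":1,"slide":[0,0,0],"delta_rot":[0,0,0]}
  ]
}}

```text
time: 10.0
position: [0.5675, 0.2461, 0.1998]
tool_rot: [-0.562, -3.089, 0.004]
ft_force: [-0.3, -0.9, 0.2]
grip_width: 1.002
grip_force: 0.0
```

```bash
python3 to.py .569 .256 .054 -20.5
```

```text
t 10.0 slide [  1.9  10.2 145.8] rot [-0.003 -0.001 -0.002] w 1.002 F [-0.3 -0.9  0.2] g 0.0 j7 0.84
```

Call:
{"name": "send_rows", "arguments": {
  "motion": [
    {"claw":1,"slide":[2,10,45],"delta_rot":[0,0,0]},
    {"claw":1,"slide":[2,10,85],"delta_rot":[0,0,0]},
    {"claw":1,"slide":[2,10,120],"delta_rot":[0,0,0]},
    {"claw":1,"slide":[2,10,140],"delta_rot":[0,0,0]},
    {"claw":1,"slide":[2,10,146],"delta_rot":[0,0,0]}
  ]
}}

```text
time: 10.5
position: [0.5676, 0.2554, 0.0523]
tool_rot: [-0.562, -3.087, 0.006]
ft_force: [-0.2, 0.0, 0.2]
grip_width: 0.998
grip_force: 0.0
```

Call:
{"name": "send_rows", "arguments": {
  "motion": [
    {"claw":1,"slide":[0,0,0],"delta_rot":[0,0,0]},
    {"claw":1,"slide":[0,0,0],"delta_rot":[0,0,0]}
  ]
}}

```text
time: 10.7
position: [0.5706, 0.2579, 0.0568]
tool_rot: [0.56, 3.089, 0.002]
ft_force: [-0.4, 0.2, -0.6]
grip_width: 1.001
grip_force: 0.0
```

```bash
python3 to.py .569 .256 .054 -20.5
```

```text
t 10.7 slide [ 0.8 -2.4  2.8] rot [ 0.002  0.002 -0.001] w 1.001 F [-0.4  0.2 -0.6] g 0.0 j7 0.86
```

Call:
{"name": "send_rows", "arguments": {
  "motion": [
    {"claw":0.2,"slide":[0.5,-1,1],"delta_rot":[0,0,0]},
    {"claw":-0.1,"slide":[0.5,-1,1],"delta_rot":[0,0,0]},
    {"claw":-0.4,"slide":[0.5,-1,1],"delta_rot":[0,0,0]},
    {"claw":-1,"slide":[0.5,-1,1],"delta_rot":[0,0,0]},
    {"claw":-1,"slide":[0.5,-1,1],"delta_rot":[0,0,0]}
  ],
  "grip_force": 25
}}

```text
time: 11.2
position: [0.5687, 0.2576, 0.0544]
tool_rot: [0.559, 3.091, 0.0]
ft_force: [-0.4, 0.3, 0.4]
grip_width: 0.631
grip_force: 0.0
```

Call:
{"name": "send_rows", "arguments": {
  "motion": [
    {"claw":-1,"slide":[0,0,0],"delta_rot":[0,0,0]},
    {"claw":-1,"slide":[0,0,0],"delta_rot":[0,0,0]},
    {"claw":-1,"slide":[0,0,0],"delta_rot":[0,0,0]}
  ]
}}

```text
time: 11.5
position: [0.5685, 0.2572, 0.0542]
tool_rot: [-0.559, -3.091, 0.001]
ft_force: [-1.1, -0.3, -0.6]
grip_width: 0.364
grip_force: 25.0
```

```bash
python3 to.py .594 -.266 .20 -5.6; python3 - <<'E'
from h import *
t=ctrl.get_image("top")
print("jar",plane(t,[438,229],.07),"wash",plane(t,[97,243],.15),plane(t,[110,243],.05))
E
```

```text
t 11.5 slide [-207.  -481.2 -145.5] rot [-0.001 -0.    -0.26 ] w 0.364 F [-1.1 -0.3 -0.6] g 25.000476536806673 j7 0.86
jar [[ 0.52511214 -0.41400539  0.07      ]] wash [[0.48415881 0.5313499  0.15      ]] [[0.48388305 0.53538626 0.05      ]]
```

Call:
{"name": "send_rows", "arguments": {
  "motion": [
    {"claw":-1,"slide":[0,0,-30],"delta_rot":[0,0,0]},
    {"claw":-1,"slide":[0,0,-70],"delta_rot":[0,0,0]},
    {"claw":-1,"slide":[0,-10,-110],"delta_rot":[0,0,0]},
    {"claw":-1,"slide":[-2,-40,-138],"delta_rot":[0,0,-0.05]},
    {"claw":-1,"slide":[-3,-85,-146],"delta_rot":[0,0,-0.1]}
  ]
}}

```text
time: 12.05
position: [0.5434, 0.1793, 0.2038]
tool_rot: [0.393, 3.111, 0.007]
ft_force: [0.6, -0.5, -2.1]
grip_width: 0.363
grip_force: 25.0
```

```bash
python3 to.py .5 .05 .20 -5.6
```

```text
t 12.05 slide [   9.9 -136.     3.1] rot [ 0.004  0.005 -0.154] w 0.363 F [ 0.6 -0.5 -2.1] g 25.001322214957327 j7 1.01
```

Call:
{"name": "send_rows", "arguments": {
  "motion": [
    {"claw":-1,"slide":[4,-45,2],"delta_rot":[0,0,-0.06]},
    {"claw":-1,"slide":[8,-90,2],"delta_rot":[0,0,-0.12]},
    {"claw":-1,"slide":[9,-135,2],"delta_rot":[0,0,-0.154]},
    {"claw":-1,"slide":[0,-180,2],"delta_rot":[0,0,-0.154]},
    {"claw":-1,"slide":[-15,-225,2],"delta_rot":[0,0,-0.154]}
  ]
}}

```text
time: 12.55
position: [0.4976, -0.0457, 0.1981]
tool_rot: [-0.161, -3.137, -0.002]
ft_force: [1.5, -0.3, -2.0]
grip_width: 0.367
grip_force: 25.0
```

```bash
python3 to.py .594 -.266 .20 -5.6
```

```text
t 12.55 slide [-118.5 -209.2   -2.3] rot [ 0.002 -0.    -0.005] w 0.367 F [ 1.5 -0.3 -2. ] g 25.00214046332985 j7 1.52
```

Call:
{"name": "send_rows", "arguments": {
  "motion": [
    {"claw":-1,"slide":[-24,-42,-2],"delta_rot":[0,0,0]},
    {"claw":-1,"slide":[-48,-84,-2],"delta_rot":[0,0,0]},
    {"claw":-1,"slide":[-72,-126,-2],"delta_rot":[0,0,0]},
    {"claw":-1,"slide":[-96,-168,-2],"delta_rot":[0,0,0]},
    {"claw":-1,"slide":[-114,-203,-2],"delta_rot":[0,0,0]}
  ]
}}

```text
time: 13.05
position: [0.5917, -0.2607, 0.1996]
tool_rot: [-0.164, -3.137, 0.001]
ft_force: [0.3, -0.4, -1.6]
grip_width: 0.368
grip_force: 25.0
```

Call:
{"name": "send_rows", "arguments": {
  "motion": [
    {"claw":-1,"slide":[0,0,0],"delta_rot":[0,0,0]},
    {"claw":-1,"slide":[0,0,0],"delta_rot":[0,0,0]},
    {"claw":-1,"slide":[0,0,0],"delta_rot":[0,0,0]},
    {"claw":-1,"slide":[0,0,0],"delta_rot":[0,0,0]}
  ]
}}

```text
time: 13.45
position: [0.5914, -0.2562, 0.2002]
tool_rot: [0.159, 3.137, 0.002]
ft_force: [-0.6, -0.0, -1.1]
grip_width: 0.366
grip_force: 25.0
```

```bash
python3 to.py .594 -.266 .053 -5.6
```

```text
t 13.45 slide [ -3.6  -9.7 147.2] rot [ 0.002  0.    -0.004] w 0.366 F [-0.6 -0.  -1.1] g 25.000019744038582 j7 2.02
```

Call:
{"name": "send_rows", "arguments": {
  "motion": [
    {"claw":-1,"slide":[-3.5,-9.5,40],"delta_rot":[0,0,0]},
    {"claw":-1,"slide":[-3.5,-9.5,75],"delta_rot":[0,0,0]},
    {"claw":-1,"slide":[-3.5,-9.5,105],"delta_rot":[0,0,0]},
    {"claw":-1,"slide":[-3.5,-9.5,122],"delta_rot":[0,0,0]},
    {"claw":-1,"slide":[-3.5,-9.5,130],"delta_rot":[0,0,0]}
  ]
}}

```text
time: 13.95
position: [0.5932, -0.2664, 0.0688]
tool_rot: [-0.16, -3.136, -0.002]
ft_force: [0.8, -0.7, -1.5]
grip_width: 0.369
grip_force: 25.0
```

Call:
{"name": "send_rows", "arguments": {
  "motion": [
    {"claw":-1,"slide":[0,0,5],"delta_rot":[0,0,0]},
    {"claw":-1,"slide":[0,0,10],"delta_rot":[0,0,0]},
    {"claw":-1,"slide":[0,0,13],"delta_rot":[0,0,0]},
    {"claw":-1,"slide":[0,0,15],"delta_rot":[0,0,0]},
    {"claw":-1,"slide":[0,0,15],"delta_rot":[0,0,0]}
  ]
}}

```text
time: 14.45
position: [0.5939, -0.2682, 0.0555]
tool_rot: [0.163, 3.137, -0.0]
ft_force: [-0.0, 1.0, -1.8]
grip_width: 0.368
grip_force: 25.0
```

```bash
python3 to.py .594 -.266 .053 -5.6
```

```text
t 14.45 slide [0.1 2.2 2.5] rot [ 0.     0.001 -0.006] w 0.368 F [-0.   1.  -1.8] g 24.999833072070032 j7 2.1
```

Call:
{"name": "send_rows", "arguments": {
  "motion": [
    {"claw":-1,"slide":[0,1,1],"delta_rot":[0,0,0]},
    {"claw":-1,"slide":[0,1.5,2],"delta_rot":[0,0,0]},
    {"claw":-1,"slide":[0,1.5,3],"delta_rot":[0,0,0]},
    {"claw":-1,"slide":[0,1.5,3.5],"delta_rot":[0,0,0]},
    {"claw":-1,"slide":[0,1.5,3.5],"delta_rot":[0,0,0]}
  ]
}}

```text
time: 14.95
position: [0.5942, -0.2665, 0.0532]
tool_rot: [0.163, 3.137, 0.001]
ft_force: [-2.2, 1.6, 7.0]
grip_width: 0.369
grip_force: 25.0
```

```bash
python3 to.py .594 -.266 .053 -5.6
```

```text
t 14.95 slide [0.2 0.4 0.2] rot [ 0.001  0.001 -0.006] w 0.369 F [-2.2  1.6  7. ] g 24.9998297682032 j7 2.1
```

Call:
{"name": "send_rows", "arguments": {
  "motion": [
    {"claw":-0.2,"slide":[0,0,-0.7],"delta_rot":[0,0,0]},
    {"claw":0.3,"slide":[0,0,-0.7],"delta_rot":[0,0,0]},
    {"claw":1,"slide":[0,0,-0.7],"delta_rot":[0,0,0]},
    {"claw":1,"slide":[0,0,-0.7],"delta_rot":[0,0,0]},
    {"claw":1,"slide":[0,0,-0.7],"delta_rot":[0,0,0]}
  ]
}}

```text
time: 15.45
position: [0.5938, -0.2666, 0.0523]
tool_rot: [-0.163, -3.137, -0.0]
ft_force: [-0.2, -1.3, -0.6]
grip_width: 0.682
grip_force: 0.0
```

Call:
{"name": "send_rows", "arguments": {
  "motion": [
    {"claw":1,"slide":[0,0,-30],"delta_rot":[0,0,0]},
    {"claw":1,"slide":[0,0,-75],"delta_rot":[0,0,0]},
    {"claw":1,"slide":[0,0,-120],"delta_rot":[0,0,0]},
    {"claw":1,"slide":[0,0,-147],"delta_rot":[0,0,0]},
    {"claw":1,"slide":[0,0,-147],"delta_rot":[0,0,0]}
  ]
}}

```text
time: 15.95
position: [0.5961, -0.2682, 0.2047]
tool_rot: [0.163, 3.129, -0.004]
ft_force: [1.4, -0.7, -0.5]
grip_width: 0.989
grip_force: 0.0
```

```bash
python3 to.py .403 .2918 .20 -15;python3 to.py .48 .05 .20 -15
python3 - <<'E'
from h import *
t=ctrl.get_image("top");s=ctrl.get_image("scene")
for n,d in(("top",t),("scene",s)):
    for c in("red","yellow","green"):
      for k in blobs(d["color"],c,20)[:6]:
        if cv2.contourArea(k)<110:print(n,c,cv2.contourArea(k),k[:,0].mean(0).round(),rect(plane(d,k[:,0],.076)))
E
```

```text
t 15.95 slide [250.2 536.9   1.6] rot [-0.001  0.009  0.158] w 0.989 F [ 1.4 -0.7 -0.5] g 0.0 j7 2.04
t 15.95 slide [148.6 304.4   2.9] rot [-0.001  0.009  0.158] w 0.989 F [ 1.4 -0.7 -0.5] g 0.0 j7 2.04
top red 49.0 [382. 216.] [ 567.4 -252.4   62.8   26.7   87.3]
top red 27.0 [390. 199.] [ 611.2 -275.7   21.3   20.5   81.9]
top yellow 102.0 [287. 416.] [ 14.2  20.2  49.7  26.5 -89.9]
top yellow 77.5 [192. 271.] [404.2 291.6  29.5  25.8 -15. ]
scene red 28.5 [215. 184.] [ 655.7 -228.    60.6   18.9   62.6]
scene red 21.5 [221. 171.] [ 600.7 -271.9   36.4   20.6   46.5]
scene yellow 44.0 [374. 236.] [402.  292.   28.9  25.  -15.8]
scene green 31.5 [272. 178.] [ 479.2 -124.4   75.7   37.3    1.6]
scene green 27.5 [268. 163.] [ 441.4 -191.1   27.1   26.2   -6.1]
```

Call:
{"name": "send_rows", "arguments": {
  "motion": [
    {"claw":1,"slide":[21,45,1],"delta_rot":[0,0,0.05]},
    {"claw":1,"slide":[42,90,1],"delta_rot":[0,0,0.1]},
    {"claw":1,"slide":[63,135,1],"delta_rot":[0,0,0.158]},
    {"claw":1,"slide":[84,180,1],"delta_rot":[0,0,0.158]},
    {"claw":1,"slide":[105,225,1],"delta_rot":[0,0,0.158]}
  ]
}}

```text
time: 16.55
position: [0.5107, -0.0299, 0.1965]
tool_rot: [-0.409, -3.112, 0.001]
ft_force: [1.2, 0.7, 0.1]
grip_width: 0.998
grip_force: 0.0
```

```bash
python3 to.py .403 .2918 .20 -15
python3 - <<'E'
from h import *
t=ctrl.get_image("top")
for k in blobs(t["color"],"red",20)[:6]:
    print(cv2.contourArea(k),k[:,0].mean(0).round(),rect(plane(t,k[:,0],.076)),rect(plane(t,k[:,0],.017)))
E
```

```text
t 16.55 slide [187.1 282.9  -3.3] rot [-0.001 -0.003  0.   ] w 0.998 F [1.2 0.7 0.1] g 0.0 j7 1.35
471.0 [382. 206.] [ 589.5 -254.1   69.3   61.5   -5.6] [ 594.2 -267.4   72.6   64.3   -5.6]
```

Call:
{"name": "send_rows", "arguments": {
  "motion": [
    {"claw":1,"slide":[27,41,-2],"delta_rot":[0,0,0]},
    {"claw":1,"slide":[54,82,-2],"delta_rot":[0,0,0]},
    {"claw":1,"slide":[81,123,-2],"delta_rot":[0,0,0]},
    {"claw":1,"slide":[108,164,-2],"delta_rot":[0,0,0]},
    {"claw":1,"slide":[135,205,-2],"delta_rot":[0,0,0]}
  ]
}}

```text
time: 17.1
position: [0.4336, 0.2023, 0.1989]
tool_rot: [-0.409, -3.113, 0.002]
ft_force: [1.1, -0.8, -0.3]
grip_width: 1.002
grip_force: 0.0
```

```bash
python3 to.py .403 .2918 .20 -15
```

```text
t 17.1 slide [52.7 78.5 -1.1] rot [-0.002 -0.002  0.   ] w 1.002 F [ 1.1 -0.8 -0.3] g 0.0 j7 0.81
```

Call:
{"name": "send_rows", "arguments": {
  "motion": [
    {"claw":1,"slide":[26,40,0],"delta_rot":[0,0,0]},
    {"claw":1,"slide":[46,70,0],"delta_rot":[0,0,0]},
    {"claw":1,"slide":[46,70,0],"delta_rot":[0,0,0]},
    {"claw":1,"slide":[46,70,0],"delta_rot":[0,0,0]},
    {"claw":1,"slide":[46,70,0],"delta_rot":[0,0,0]}
  ]
}}

```text
time: 17.6
position: [0.4093, 0.2789, 0.1994]
tool_rot: [-0.413, -3.113, 0.003]
ft_force: [0.1, -0.3, 0.4]
grip_width: 1.001
grip_force: 0.0
```

```bash
python3 to.py .403 .2918 .055 -15
```

```text
t 17.6 slide [  9.3  11.1 144.3] rot [-0.002 -0.001 -0.002] w 1.001 F [ 0.1 -0.3  0.4] g 0.0 j7 0.66
```

Call:
{"name": "send_rows", "arguments": {
  "motion": [
    {"claw":1,"slide":[9,11,45],"delta_rot":[0,0,0]},
    {"claw":1,"slide":[9,11,85],"delta_rot":[0,0,0]},
    {"claw":1,"slide":[9,11,120],"delta_rot":[0,0,0]},
    {"claw":1,"slide":[9,11,139],"delta_rot":[0,0,0]},
    {"claw":1,"slide":[9,11,144],"delta_rot":[0,0,0]}
  ]
}}

```text
time: 18.1
position: [0.4023, 0.2905, 0.0538]
tool_rot: [-0.414, -3.111, 0.007]
ft_force: [-0.2, -0.0, 0.3]
grip_width: 1.001
grip_force: 0.0
```

Call:
{"name": "send_rows", "arguments": {
  "motion": [
    {"claw":1,"slide":[0,0,0],"delta_rot":[0,0,0]},
    {"claw":1,"slide":[0,0,0],"delta_rot":[0,0,0]},
    {"claw":1,"slide":[0,0,0],"delta_rot":[0,0,0]}
  ]
}}

```text
time: 18.4
position: [0.4043, 0.294, 0.0579]
tool_rot: [0.411, 3.113, 0.004]
ft_force: [-0.2, 0.3, -0.1]
grip_width: 1.001
grip_force: 0.0
```

```bash
python3 to.py .403 .2918 .055 -15
```

```text
t 18.4 slide [ 0.7 -2.5  2.9] rot [ 0.002  0.002 -0.001] w 1.001 F [-0.2  0.3 -0.1] g 0.0 j7 0.68
```

Call:
{"name": "send_rows", "arguments": {
  "motion": [
    {"claw":0.2,"slide":[0.5,-2,2.5],"delta_rot":[0,0,0]},
    {"claw":-0.1,"slide":[0.5,-2,2.5],"delta_rot":[0,0,0]},
    {"claw":-0.4,"slide":[0.5,-2,2.5],"delta_rot":[0,0,0]},
    {"claw":-1,"slide":[0.5,-2,2.5],"delta_rot":[0,0,0]},
    {"claw":-1,"slide":[0.5,-2,2.5],"delta_rot":[0,0,0]}
  ],
  "grip_force": 35
}}

```text
time: 18.9
position: [0.4023, 0.2918, 0.054]
tool_rot: [0.41, 3.115, 0.0]
ft_force: [-0.0, 0.4, 0.2]
grip_width: 0.636
grip_force: 0.0
```

Call:
{"name": "send_rows", "arguments": {
  "motion": [
    {"claw":-1,"slide":[0,0,0],"delta_rot":[0,0,0]},
    {"claw":-1,"slide":[0,0,0],"delta_rot":[0,0,0]},
    {"claw":-1,"slide":[0,0,0],"delta_rot":[0,0,0]},
    {"claw":-1,"slide":[0,0,0],"delta_rot":[0,0,0]}
  ]
}}

```text
time: 19.3
position: [0.4022, 0.2917, 0.0539]
tool_rot: [0.41, 3.115, 0.0]
ft_force: [0.5, -0.0, 0.1]
grip_width: 0.365
grip_force: 35.0
```

```bash
python3 to.py .403 .2918 .055 -15; python3 - <<'E'
from bench import ctrl
import numpy as np
print(np.round(ctrl.get_state()["position"],4))
from scipy.spatial.transform import Rotation as R
# TCP when shown: module origin = F - Rm(.02,0,.026); TCP=origin+Rm(0+dx,0,h)
F=np.array([.5291,.0572,.2489]);Rm=R.from_euler("ZY",[-7,-25],degrees=True)
for h in(.047,.048,.049,.050):print(h,(F+Rm.apply([-.02,0,h-.026])).round(4))
E
```

```text
t 19.3 slide [-0.7  0.3 -1.1] rot [0. 0. 0.] w 0.365 F [ 0.5 -0.   0.1] g 34.97075784020126 j7 0.68
[0.4022 0.2917 0.0539]
0.047 [0.5023 0.0605 0.2595]
0.048 [0.5019 0.0605 0.2604]
0.049 [0.5015 0.0606 0.2613]
0.05 [0.501  0.0606 0.2622]
```

Call:
{"name": "send_rows", "arguments": {
  "motion": [
    {"claw":-1,"slide":[0,0,-25],"delta_rot":[0,0,0]},
    {"claw":-1,"slide":[0,0,-60],"delta_rot":[0,0,0]},
    {"claw":-1,"slide":[0,0,-100],"delta_rot":[0,0,0]},
    {"claw":-1,"slide":[0,0,-145],"delta_rot":[0,0,0]},
    {"claw":-1,"slide":[0,0,-185],"delta_rot":[0,0,0]}
  ]
}}

```text
time: 19.8
position: [0.4021, 0.2915, 0.2408]
tool_rot: [0.41, 3.114, 0.001]
ft_force: [0.1, 1.2, -1.9]
grip_width: 0.366
grip_force: 35.0
```

```bash
python3 to.py .485 .09 .26 -7 25
```

```text
t 19.8 slide [-132.3 -173.1  -19.2] rot [-0.03  -0.435 -0.138] w 0.366 F [ 0.1  1.2 -1.9] g 34.970810883678496 j7 0.63
```

Call:
{"name": "send_rows", "arguments": {
  "motion": [
    {"claw":-1,"slide":[-27,-35,-19],"delta_rot":[-0.006,-0.087,-0.028]},
    {"claw":-1,"slide":[-53,-69,-19],"delta_rot":[-0.012,-0.174,-0.055]},
    {"claw":-1,"slide":[-80,-104,-19],"delta_rot":[-0.018,-0.261,-0.083]},
    {"claw":-1,"slide":[-106,-139,-19],"delta_rot":[-0.024,-0.348,-0.11]},
    {"claw":-1,"slide":[-132,-173,-19],"delta_rot":[-0.03,-0.435,-0.138]}
  ]
}}

```text
time: 20.3
position: [0.4727, 0.1153, 0.2592]
tool_rot: [0.198, 2.759, -0.022]
ft_force: [0.2, 1.5, -0.8]
grip_width: 0.365
grip_force: 35.0
```

Call:
{"name": "send_rows", "arguments": {
  "motion": [
    {"claw":-1,"slide":[0,0,0],"delta_rot":[0,0,0]},
    {"claw":-1,"slide":[0,0,0],"delta_rot":[0,0,0]},
    {"claw":-1,"slide":[0,0,0],"delta_rot":[0,0,0]},
    {"claw":-1,"slide":[0,0,0],"delta_rot":[0,0,0]}
  ]
}}

```text
time: 20.7
position: [0.4733, 0.1213, 0.2599]
tool_rot: [0.19, 2.76, -0.021]
ft_force: [-0.4, -0.6, -1.8]
grip_width: 0.367
grip_force: 35.0
```

```bash
python3 to.py .5012 .0605 .26 -7 25
```

```text
t 20.7 slide [-33.6 -56.5  12.4] rot [ 0.005 -0.062 -0.016] w 0.367 F [-0.4 -0.6 -1.8] g 34.97087367810309 j7 0.85
```

Call:
{"name": "send_rows", "arguments": {
  "motion": [
    {"claw":-1,"slide":[-15,-25,5.5],"delta_rot":[0.002,-0.03,-0.008]},
    {"claw":-1,"slide":[-28,-45,10],"delta_rot":[0.005,-0.062,-0.016]},
    {"claw":-1,"slide":[-33.5,-56.5,12.5],"delta_rot":[0.005,-0.062,-0.016]},
    {"claw":-1,"slide":[-33.5,-56.5,12.5],"delta_rot":[0.005,-0.062,-0.016]},
    {"claw":-1,"slide":[-33.5,-56.5,12.5],"delta_rot":[0.005,-0.062,-0.016]}
  ]
}}

```text
time: 21.2
position: [0.501, 0.0599, 0.2599]
tool_rot: [0.168, 2.7, -0.036]
ft_force: [-0.1, 0.8, -1.1]
grip_width: 0.364
grip_force: 35.0
```

Call:
{"name": "send_rows", "arguments": {
  "motion": [
    {"claw":-1,"slide":[0,0,0],"delta_rot":[0,0,0]},
    {"claw":-1,"slide":[0,0,0],"delta_rot":[0,0,0]},
    {"claw":-1,"slide":[0,0,0],"delta_rot":[0,0,0]}
  ]
}}

```text
time: 21.5
position: [0.501, 0.0594, 0.2601]
tool_rot: [0.168, 2.699, -0.037]
ft_force: [-1.1, 0.6, -2.4]
grip_width: 0.364
grip_force: 35.0
```

```bash
python3 to.py .5012 .0605 .26 -7 25; python3 - <<'E'
from h import *
def grab(n,k=4): return np.mean([ctrl.get_image(n)["color"].astype(float) for _ in range(k)],0).astype(np.uint8)
ti,si=grab("top"),grab("scene");np.savez("im1.npz",t=ti,s=si)
a=cv2.resize(ti[100:260,220:420],None,fx=2,fy=2,interpolation=2)
b=cv2.resize(si[100:260,200:400],None,fx=2,fy=2,interpolation=2)
x,y,w,h=250,160,80,56
c=cv2.resize(si[y:y+h,x:x+w],(400,280),interpolation=2)
x,y=245,200
e=cv2.resize(ti[150:206,235:315],(400,280),interpolation=2)
cv2.imwrite("pics/p2.png",np.vstack([np.hstack([a[:320],b]),np.hstack([e,c])]))
E
```

```text
t 21.5 slide [0.  1.1 0.1] rot [-0.001  0.001 -0.002] w 0.364 F [-1.1  0.6 -2.4] g 34.97091153636575 j7 1.04
```

View pics/p2.png

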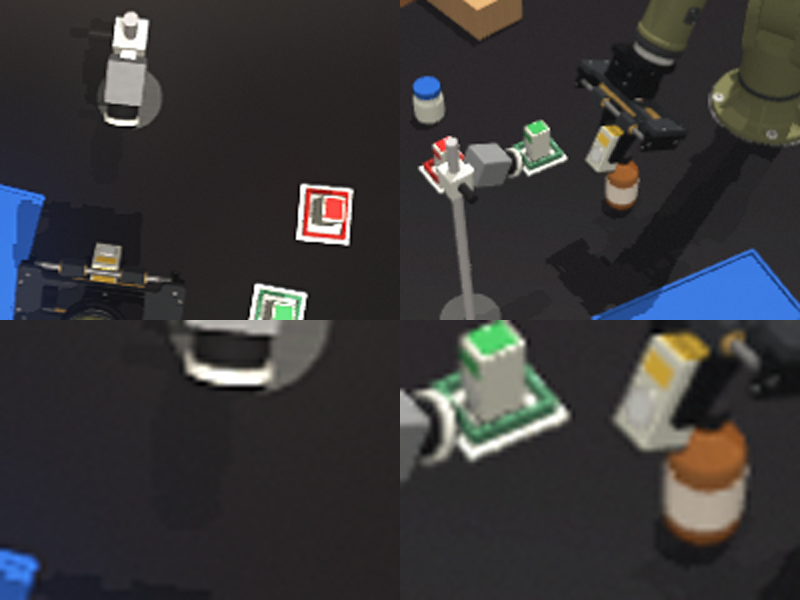

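The view shows red and green standing upright in their nests, and the yellow module held with its window towards the lens. One zoom will check the held module's corners against the arm's pose.

```bash
python3 - <<'E'
from h import *
from scipy.spatial.transform import Rotation as R
z=np.load("im1.npz");t=ctrl.get_image("top");s=ctrl.get_image("scene")
st=ctrl.get_state();p=np.array(st["position"]);q=R.from_rotvec(st["tool_rot"])*R.from_matrix(np.diag([-1,1,-1.]))
O=p-q.apply([-.0008,0,.0479])
C=[(.02,.016,0),(.02,-.016,0),(.02,-.016,.07),(.02,.016,.07)]
tw=O+q.apply([.02,0,.026]);print("window by pose",tw.round(4))
out=[]
for d,im,(x,y) in((t,z["t"],(255,212)),(s,z["s"],(285,155))):
    P=proj(d,O+q.apply(C));print(P.round(1).tolist(),(P-[x,y]).round(2).tolist())
    c=cv2.resize(im[y:y+40,x:x+40],(400,400),interpolation=cv2.INTER_CUBIC);c=cv2.convertScaleAbs(c,alpha=1.2,beta=15)
    for a in(P-[x,y]+.5)*10:cv2.drawMarker(c,tuple(int(v) for v in a),(255,0,255),0,10,1)
    out.append(c)
cv2.imwrite("pics/p3.png",np.hstack(out))
E
```

```text
window by pose [0.5291 0.0543 0.2491]
[[268.4, 220.3], [281.0, 221.9], [279.3, 233.0], [266.0, 231.3]] [[13.44, 8.26], [25.97, 9.87], [24.28, 21.02], [10.97, 19.3]]
[[296.8, 186.9], [290.9, 180.7], [299.4, 162.3], [305.5, 168.4]] [[11.81, 31.86], [5.89, 25.67], [14.37, 7.32], [20.54, 13.44]]
```

View pics/p3.png

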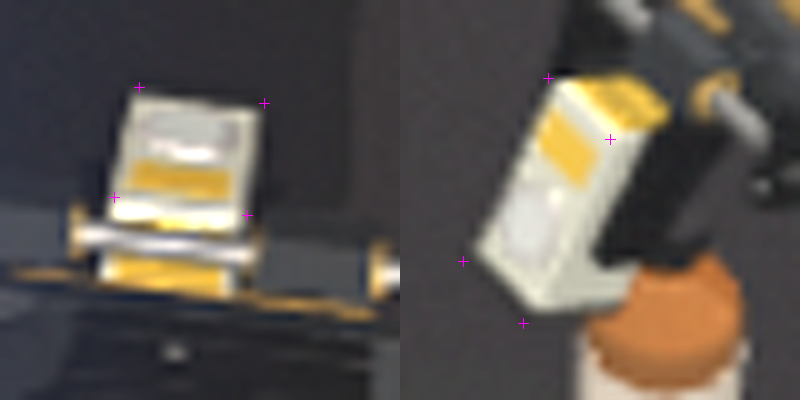

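The crosses (arm-pose prediction) fall about 1 px from the module's real corners. The observed window centre is at about (188,132) in the top half and (530,222) in the scene half. I'll triangulate these in the same camera frame that I used for the lens.

```bash
python3 - <<'E'
from h import *
from scipy.spatial.transform import Rotation as R
t=ctrl.get_image("top");s=ctrl.get_image("scene")
st=ctrl.get_state();p=np.array(st["position"]);q=R.from_rotvec(st["tool_rot"])*R.from_matrix(np.diag([-1,1,-1.]))
O=p-q.apply([-.0008,0,.0479])
L=[(.02,.016,0),(.02,-.016,0),(.02,-.016,.07),(.02,.016,.07),(.022,0,.026)]
T=np.array([(134,97),(260,112),(241,228),(110,213),(188,132)]);S=np.array([(540,310),(475,248),(557,79),(613,135),(530,222)])-[400,0]
tp=(T+.5)/10-.5+[255,212];sp=(S+.5)/10-.5+[285,155]
W=O+q.apply(L);D=[]
for a,b,w in zip(tp,sp,W):
    c,e=cross(t,a,s,b);D.append(c-w);print(((c-w)*1000).round(1),"gap",round(e*1000,1))
D=np.array(D);print("mean",(D.mean(0)*1000).round(1))
print("res px top",(tp-proj(t,W)).round(2).tolist(),"scene",(sp-proj(s,W)).round(2).tolist())
# face vectors seen
X=W+D;up=(X[2]+X[3]-X[0]-X[1])/2;la=(X[0]+X[3]-X[1]-X[2])/2
n=np.cross(la,up);n/=np.linalg.norm(n);print("len",np.linalg.norm(up),np.linalg.norm(la),"normal yaw,pitch",np.degrees([np.arctan2(n[1],n[0]),np.arcsin(n[2])]).round(1))
E
```

```text
[-3.6  1.9  5. ] gap 2.4
[-2.8  1.3  5.2] gap 1.0
[-2.9  1.3 -1.5] gap 0.6
[-2.8  0.1 -0.2] gap 2.4
[-1.6  2.   1.9] gap 1.1
mean [-2.7  1.3  2.1]
res px top [[-0.47, 0.99], [-0.4, 0.88], [-0.61, 1.33], [-0.4, 1.55], [-0.68, 0.46]] scene [[1.72, -1.31], [1.15, -1.33], [0.87, 0.12], [0.29, -0.39], [1.02, -0.31]]
len 0.06450351112061835 0.031652034562846224 normal yaw,pitch [-7.2 27. ]
```

Orientation agrees (seen yaw −7.2°, pitch 27° ± noise). Relative to the lens, the window needs a shift of about (+2.8, +2, −2) mm.

```bash
python3 to.py .5038 .0614 .2581 -7 25
```

```text
t 22.1 slide [-1.1  3.8  2.8] rot [-0.002  0.001 -0.004] w 0.369 F [-0.5 -0.4 -0.8] g 34.9707487039268 j7 1.04
```

Call:
{"name": "send_rows", "arguments": {
  "motion": [
    {"claw":-1,"slide":[-0.7,1.2,1.5],"delta_rot":[0,0,-0.002]},
    {"claw":-1,"slide":[-1.3,2.3,3],"delta_rot":[-0.001,0.001,-0.003]},
    {"claw":-1,"slide":[-1.3,2.3,3],"delta_rot":[-0.001,0.001,-0.003]},
    {"claw":-1,"slide":[-1.3,2.3,3],"delta_rot":[-0.001,0.001,-0.003]},
    {"claw":-1,"slide":[-1.3,2.3,3],"delta_rot":[-0.001,0.001,-0.003]}
  ]
}}

```text
time: 22.6
position: [0.5039, 0.06, 0.2579]
tool_rot: [0.167, 2.701, -0.037]
ft_force: [-0.2, -0.1, -1.2]
grip_width: 0.364
grip_force: 35.0
```

Call:
{"name": "send_rows", "arguments": {
  "motion": [
    {"claw":-1,"slide":[0,0,0],"delta_rot":[0,0,0]},
    {"claw":-1,"slide":[0,0,0],"delta_rot":[0,0,0]},
    {"claw":-1,"slide":[0,0,0],"delta_rot":[0,0,0]},
    {"claw":-1,"slide":[0,0,0],"delta_rot":[0,0,0]},
    {"claw":-1,"slide":[0,0,0],"delta_rot":[0,0,0]}
  ]
}}

```text
time: 23.1
position: [0.5039, 0.06, 0.258]
tool_rot: [0.167, 2.7, -0.037]
ft_force: [0.3, -0.3, -0.8]
grip_width: 0.367
grip_force: 35.0
```

```bash
python3 to.py .5038 .0597 .2581 -7 25
```

```text
t 23.1 slide [-0.  -0.3 -0.2] rot [-0.001  0.    -0.001] w 0.367 F [ 0.3 -0.3 -0.8] g 34.970842162147164 j7 1.04
```

The arm is settled and still at the target, so I'm handing in.

```bash
python3 -c "
from bench import ctrl
print(ctrl.close_job())"
```

```text
the job is handed in; nothing more can be done
None
```

I handed the job in at about 23 s: the green and red modules stand upright in their nests, and the yellow one is held still at the focus, placed from the camera views to within a few millimetres; no verdict was returned.

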